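# Pin a stack of watch-cleaning baskets onto their carrier

## Task

Get the two watch-cleaning baskets ready for the machine: straighten the basket that sits out of line on the carrier so that its hole is over the carrier's socket, set the second basket from the bench squarely on top of it, then pass the red-handled rod from its stand down through both baskets into the socket until its collar rests on the top lid. Keep the baskets level and lower them and the rod into place rather than dropping them; let go, and leave everything else on the bench where it is.

Things in the scene. Friction and masses are not known exactly. Their poses are not given: they have to be found in the camera images.
- carrier_seat (a point): the carrier: a loose round steel plate (84 mm across, flat, no rim) on a foot ring 92 mm across, 0.6 kg. This point is the centre of the plate's top, 36 mm above the bench, on the axis of the socket; z up. The socket is a 12 mm bore on this axis (15 mm wide at the mouth, for the plate's 4 mm), open down to 32 mm below this point
- lower_mid (a point): the lower basket: a closed, flat-lidded round steel drum, perforated, 62 mm across (lid 63 mm), 30 mm tall, about 0.14 kg, flat-bottomed, with a 14 mm hole right through on its axis. It starts loose on the carrier's plate, 6 to 12 mm out of line. This point is its centre, half-way up (15 mm over its underside), z along the hole
- upper_mid (a point): the upper basket: the same as the lower one (62 mm across, 30 mm tall, 14 mm through hole, about 0.14 kg); it starts standing on the bench. This point is its centre, half-way up, z along the hole
- rod_grip (a point): the carrying rod, 142 mm long, about 0.12 kg, hanging upright in its stand at the start. This point is the middle of its red round handle (24 mm across, 38 mm tall), z up along the rod. A thin stub with a cross pin on the handle ends 31 mm above this point. Under the handle is a steel collar, 30 mm across, its underside 23 mm below this point. Rod home: this point is 38 mm above the upper basket's centre
- rod_tip (a point): the lower end of the rod, 111 mm below the middle of its handle and 88 mm below the collar's underside. The shaft is 10 mm thick; its last 10 mm taper to a tip 4 mm across. With the rod home the tip is 28 mm below the top of the carrier's plate
- stand_top (a point): the rod's fixed white drip stand: a round tube, 32 mm across with a 14.4 mm bore, on a base tray of 70 x 80 mm, 13 mm tall. This point is the centre of the tube's top, 98 mm above the bench; the rod's collar rests on it, the shaft hangs 88 mm down inside the tube
- watch: loose watch head (steel case, grey dial, 41 mm) on a round black cushion, 78 mm across, 33 mm tall in all; origin under its centre. A bystander
- bracelet: loose closed steel watch bracelet lying on its edge, an oval of about 70 x 56 mm, 20 mm tall; origin under its centre. A bystander
- battery: loose 9 V block battery, black and brass, 26 x 48 x 17 mm lying flat, long along its y; origin under its centre. A bystander
- loupe: loose black eye loupe, a cone 35 mm across and 30 mm tall; origin under its centre. A bystander
- casing_ring: loose white plastic casing ring with teeth, 66 mm across, 7 mm tall; origin under its centre. A bystander
- screwdriver: loose blue screwdriver, 130 mm long, lying along its x; about 20 mm tall. A bystander

How it is judged:
By the outcome, as a careful person would: the job done as asked, in the order asked, and still so for the second after the job is handed in, with the robot touching nothing.
It also fails if it takes over 72 s, if anything falls off the work surface, if the arm or the gripper's body presses on something with over 40 N, if the wrist force passes 120 N, or if a joint passes its speed limit or range.

## Robot

A 7-joint arm with a two-finger parallel gripper is mounted at the origin on the work surface. World frame = base frame: x ahead of the robot, y to its left, z up, the work surface at z = 0. Lengths are in m, angles in rad, forces in N, time in s.
With the tool pointing down it reaches from about 0.4 to 0.85 m from the base axis. Payload 10.4 kg.
Tool frame: the origin (TCP) lies between the finger pads; the fingertips stand 19 mm ahead of it and the grasp point (between the pads) is the TCP; z points along the fingers, x is the direction in which the jaws open and shut, and the axes are right-handed (so a half turn about z gives the same grasp; the last joint's range is limited). The gripper opens to 87 mm and grips with 3 to 60 N. Pads are 19 mm wide; open, the fingers measure 117 mm over their backs; the gripper's body (75 mm by 190 mm) begins 51 mm behind the grasp point.
Start: joints at [-1.365, 0.332, -0.065, 1.46, 0.022, 1.35, -0.088], TCP at [0.142, 0.609, 0.242] pointing down, gripper open.
Joint ranges: [-2.6, 2.6], [-0.5, 2.12], [-1.47, 1.34], [0.16, 2.42], [-1.27, 4.41], [0.06, 2.06], [-2.6, 2.6]. Speed limits (rad/s): [2.22, 2.22, 2.79, 2.79, 3.14, 3.14, 3.14].

## Interface

Orientations are given as a unit quaternion [x, y, z, w].
In Python, from bench import * gives the robot as it stands.
- The arm moves only by the tool step_arm, never from a script. Its argument "commands" is a list of rows, each a list of 6 numbers: the shift along the tool's x, y, z in m, then the turn, a rotation vector about the tool's x, y, z in rad. In form: [[tx, ty, tz, rx, ry, rz], ...]. A call has 1 to 12 rows; each row shifts and turns the commanded pose from where the row before left it, along the tool's axes as they then stand; what a row does not reach is not made up. A row lasts 1/10 s, in which the tool goes at most 50 mm and 8.59 degrees, less where a joint would pass 70% of its speed; a pose out of reach is approached as far as the arm can. A call with a gripper value outside its range is refused whole. "gripper" is the opening, from 0 (shut) to 1 (fully open), set as the call begins (left out, the last holds). The fingers move at their own pace and stop on an object; "grip_force" is the grip in N (left out, the last holds). Time passes only in rows, so rows that do not move let the fingers close. It gives the time, the measured TCP pose, the force and the opening at its end, in the units of the state.
- read_state(): the state, without advancing time (a new reading comes with each control period).
- camera(name): name is "side" or "top"; returns the picture (420x560x3 uint8, red, green, blue); there is no depth.
- get_calibration(name): a dict with "fx", "fy", "cx", "cy" (pixels), "R" (3x3) and "t" (3): a world point X has camera coordinates R X + t. Camera axes: x right, y down, z forward; pixel columns grow to the right and rows downward; lengths in m; the calibration is good to about 2 mm. A picture is of the moment at which its call begins. get_calibration takes no time and is no camera call.
- close_job(): hands the job in, once; it reports no verdict.
The state is a dict: "time": time; "joint_positions": joint angles; "joint_vel": joint speeds; "joint_torque": joint torques, N m; "ee_pos": TCP position; "eef_rot": TCP orientation; "ft_force": force on the tool from outside, world axes, zero at the start; "torque": the same for the moment, N m; "width": finger opening in m.
Only numpy, scipy, OpenCV 4.12 (cv2) and the standard library are available. Lean on these libraries where they do the work, as an engineer would, in place of code of your own. Each camera call takes 0.05 s, during which the arm holds its last target. There are 200 camera calls.

## Working session

There is one attempt and no reset: what is moved stays moved. The work goes in short steps, Python scripts to look and compute and a tool call to move; the robot and the scene stay as the last step left them, time stands still between calls to the robot, and variables do not carry over. Pictures are saved under pics/ and viewed, on a budget of 10 in all, crops included, one or two more only if the job needs it, and the job is handed in when it is done.

Besides the shell and the picture viewer there is one more tool, called after ">>>" by a JSON object that holds its "method" and its "body". step_arm: Moves the arm, as the interface text tells. Its arguments: {"type":"object","properties":{"commands":{"type":"array","items":{"type":"array","items":{"type":"number"}}},"gripper":{"type":"number"},"grip_force":{"type":"number"}},"required":["commands"]}

```bash
mkdir -p pics; ls
python3 - <<'E'
from bench import *
import cv2
for n in("top","side"):
    cv2.imwrite(f"pics/{n}0.png",camera(n)[:,:,::-1]); c=get_calibration(n); print(n,c)
print(read_state())
E
```

```text
pics
top {'fx': 513.4627151005113, 'fy': 513.4627151005113, 'cx': 276.4072947047605, 'cy': 212.64890791005587, 'R': array([[-0.01351949, -0.99990526,  0.00258772],
       [-0.99734865,  0.01329977, -0.07154571],
       [ 0.07150452, -0.00354812, -0.99743397]]), 't': array([0.02232065, 0.55302566, 1.03606145])}
side {'fx': 383.0731151477399, 'fy': 383.0731151477399, 'cx': 281.5332513949015, 'cy': 211.32526149385166, 'R': array([[-0.81547773, -0.57863336, -0.01339792],
       [-0.35896123,  0.5237776 , -0.77253081],
       [ 0.45402964, -0.62517234, -0.63483591]]), 't': array([0.4671982 , 0.26436059, 0.58406651])}
{'time': 0.1, 'joint_positions': array([-1.3646127 ,  0.33279285, -0.06467945,  1.46084205,  0.02162273,
        1.34989298, -0.0884726 ]), 'joint_vel': array([-0.00077322, -0.00070895, -0.00176667, -0.00395994, -0.00028805,
       -0.0004755 , -0.00205151]), 'joint_torque': array([ 1.40734206e-03, -6.24543285e+01,  2.42890161e-02, -3.90717030e+01,
       -6.14321977e-02,  3.64657142e-02,  3.95200766e-05]), 'ee_pos': array([0.1416956 , 0.6084047 , 0.24085062]), 'eef_rot': array([ 7.83186282e-01,  6.21786831e-01, -4.57979584e-04,  4.17439245e-04]), 'ft_force': array([ 0.26443906, -0.20986114, -0.35308308]), 'torque': array([-0.00272872, -0.00933511,  0.00826233]), 'width': 0.08721391313076858}
```

View pics/top0.png

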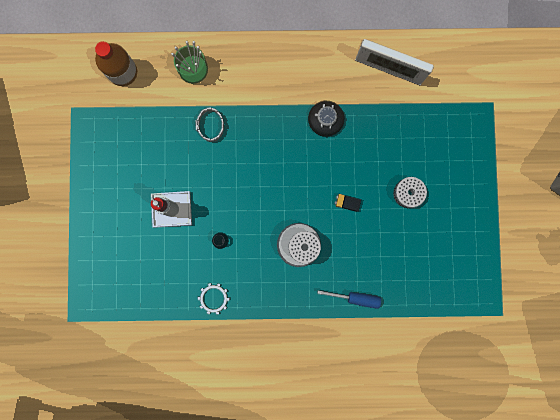

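View pics/side0.png

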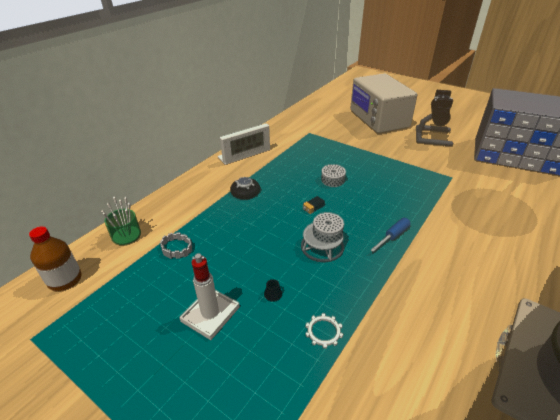

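The top view shows the carrier and lower basket at about (302,245), the upper basket at (411,192), and the rod in its stand at (158,205). I'll enlarge those areas to measure them.

```bash
cat > h.py <<'E'
import numpy as np, cv2
from bench import *
def ray(n,uv,z):
    c=get_calibration(n); R=np.array(c["R"]);t=np.array(c["t"])
    d=R.T@np.array([(uv[0]-c["cx"])/c["fx"],(uv[1]-c["cy"])/c["fy"],1]); o=-R.T@t
    return o+d*(z-o[2])/d[2]
def proj(n,X):
    c=get_calibration(n); p=np.array(c["R"])@np.array(X)+np.array(c["t"])
    return np.array([c["cx"]+c["fx"]*p[0]/p[2],c["cy"]+c["fy"]*p[1]/p[2]])
def crop(im,x,y,w,h,s): return cv2.resize(im[y:y+h,x:x+w],None,fx=s,fy=s,interpolation=cv2.INTER_CUBIC)
E
python3 - <<'E'
from h import *
t=cv2.imread("pics/top0.png"); s=cv2.imread("pics/side0.png")
m=np.vstack([np.hstack([crop(t,267,215,66,50,6),crop(t,378,167,66,50,6)]),np.hstack([crop(t,145,182,66,50,6),crop(s,290,205,66,50,6)])])
cv2.imwrite("pics/m1.png",m)
for n,im,box in(("top",t,(270,215,60,60)),("top",t,(390,170,45,45)),("side",s,(295,205,60,60)),("side",s,(315,158,40,35))):
    x,y,w,h=box; hsv=cv2.cvtColor(im[y:y+h,x:x+w],cv2.COLOR_BGR2HSV)
    k=((hsv[...,1]<70)&(hsv[...,2]>90)).astype(np.uint8)
    cs=max(cv2.findContours(k,0,1)[0],key=cv2.contourArea)
    e=cv2.fitEllipse(cv2.convexHull(cs)); print(n,np.array(e[0])+[x,y],e[1],e[2])
E
```

```text
top [299.11812782 244.53156662] (41.55553436279297, 42.525333404541016) 129.6767120361328
top [411.00143051 191.65605545] (30.115108489990234, 30.697540283203125) 118.7060317993164
side [322.57132912 237.36933136] (39.3973503112793, 54.46001434326172) 26.931074142456055
side [333.18510818 174.58077621] (23.236452102661133, 25.19904327392578) 98.68004608154297
```

View pics/m1.png

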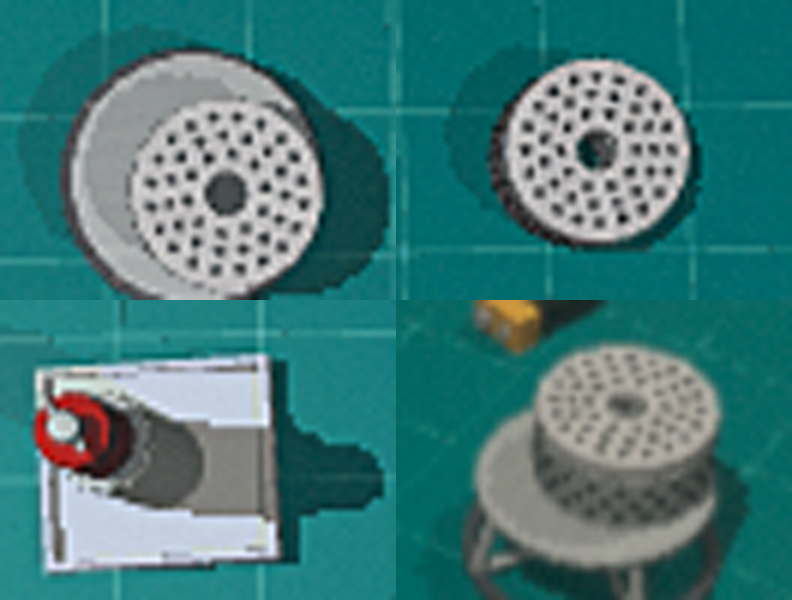

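The crops show the lower hole at top (304.3,246.8), the upper hole at (411.1,191.7), the handle at about (156.5,204), and the lower hole in the side view at (328.2,221.8). Next I'll get sub-pixel values.

```bash
cat >> h.py <<'E'
def circ(n,X,r,k=72):  # projected centre of a horizontal circle: direct affine bias is tiny, use its projected points
    a=np.linspace(0,2*np.pi,k,endpoint=False); return np.array([proj(n,[X[0]+r*np.cos(b),X[1]+r*np.sin(b),X[2]]) for b in a])
def hole(im,n,uv,z,r=5):
    g=255-cv2.cvtColor(im,cv2.COLOR_BGR2GRAY).astype(float); yy,xx=np.mgrid[:g.shape[0],:g.shape[1]]
    p=np.array(uv,float)
    for _ in range(5):
        w=np.clip(g-120,0,None)*(np.hypot(xx-p[0],yy-p[1])<r); p=np.array([(w*xx).sum(),(w*yy).sum()])/w.sum()
    return p,ray(n,p,z)
def fitc(P,r=None):
    from scipy.optimize import least_squares
    f=lambda q:np.hypot(P[:,0]-q[0],P[:,1]-q[1])-(r or q[2])
    s=least_squares(f,[*P.mean(0),.04],loss="soft_l1",f_scale=.001); return s.x,np.abs(s.fun).mean()
def edges(im,n,c,z,r,angs):  # radial mat/steel transition (saturation) in world polar coords about c
    S=cv2.cvtColor(im,cv2.COLOR_BGR2HSV)[...,1].astype(np.float32); out=[]
    for a in angs:
        rr=np.arange(r-.008,r+.008,.0003); P=np.array([[c[0]+q*np.cos(a),c[1]+q*np.sin(a),z] for q in rr])
        uv=np.array([proj(n,p) for p in P],np.float32)
        v=cv2.remap(S,uv[:,0].reshape(1,-1),uv[:,1].reshape(1,-1),1)[0]
        i=np.where(v>110)[0]
        if len(i) and i[0]>0: out.append(P[i[0],:2])
    return np.array(out)
E
python3 - <<'E'
from h import *
t=cv2.imread("pics/top0.png"); s=cv2.imread("pics/side0.png")
L=hole(t,"top",(304.3,246.8),.066,4.5);U=hole(t,"top",(411.1,191.7),.030,4.5);LS=hole(s,"side",(328,221.6),.066,4)
print("low hole",L,LS,"up",U)
for nm,c,z,r,im,n,A in (("up top",U[1],.030,.0315,t,"top",(0,360)),("up side",U[1],.030,.0315,s,"side",(-180,180)),
   ("low top",L[1],.066,.0315,t,"top",(-150,-60)),):
    P=edges(im,n,c,z,r,np.radians(np.arange(*A,6))); print(nm,len(P),fitc(P),fitc(P,r))
c=ray("top",(299.1,244.5),.036); print("plate guess",c)
P=edges(t,"top",c,.036,.042,np.radians(np.arange(0,360,6)))
for p in P[::2]: print(np.round(p,4),round(np.degrees(np.arctan2(p[1]-c[1],p[0]-c[0]))),round(np.hypot(*(p-c[:2]))*1e3,1),end=";")
for n,im in(("top",t),("side",s)):
    h=cv2.cvtColor(im,cv2.COLOR_BGR2HSV); m=(((h[...,0]<8)|(h[...,0]>172))&(h[...,1]>150)&(h[...,2]>70)).astype(np.uint8)
    print(n,[(cv2.boundingRect(q),np.round(cv2.minEnclosingCircle(q),1) if 0 else cv2.minEnclosingCircle(q)) for q in cv2.findContours(m,0,1)[0] if cv2.contourArea(q)>15])
print("handle",ray("top",(156.5,204),.14), ray("top",(155.5,203),.152))
E
```

```text
low hole (array([304.15225857, 246.93224299]), array([ 0.48198041, -0.03832435,  0.066     ])) (array([327.85780526, 222.14528594]), array([ 0.48096967, -0.03553946,  0.066     ])) up (array([410.63445378, 191.59969442]), array([ 0.59201099, -0.25995752,  0.03      ]))Traceback (most recent call last):
  File "<stdin>", line 7, in <module>
  File "h.py", line 27, in edges
    uv=np.array([proj(n,p) for p in P],np.float32)
                 ~~~~^^^^^
  File "h.py", line 8, in proj
    c=get_calibration(n); p=np.array(c["R"])@np.array(X)+np.array(c["t"])
ValueError: time passes only in moves, steps and waits
```

```bash
sed -i 's/^from bench import \*/from bench import *\nimport functools\nget_calibration=functools.lru_cache(get_calibration)/' h.py
python3 - <<'E'
from h import *
t=cv2.imread("pics/top0.png"); s=cv2.imread("pics/side0.png")
L=ray("top",(304.2,246.9),.066);U=ray("top",(411,191.65),.030)
for nm,c,z,r,im,n,A in (("up top",U,.030,.0315,t,"top",(-60,150)),("up side",U,.030,.0315,s,"side",(-180,180)),
   ("low top",L,.066,.0315,t,"top",(-150,-60)),):
    P=edges(im,n,c,z,r,np.radians(np.arange(*A,6))); print(nm,len(P),fitc(P),fitc(P,r))
c=ray("top",(299.1,244.5),.036); print("plate guess",c)
P=edges(t,"top",c,.036,.042,np.radians(np.arange(0,360,6)))
for p in P[::2]: print(round(np.degrees(np.arctan2(p[1]-c[1],p[0]-c[0]))),round(np.hypot(*(p-c[:2]))*1e3,1),end=";")
for n,im in(("top",t),("side",s)):
    h=cv2.cvtColor(im,cv2.COLOR_BGR2HSV); m=(((h[...,0]<8)|(h[...,0]>172))&(h[...,1]>150)&(h[...,2]>70)).astype(np.uint8)
    print(n,[(cv2.boundingRect(q),cv2.minEnclosingCircle(q)) for q in cv2.findContours(m,0,1)[0] if cv2.contourArea(q)>15])
print("handle",ray("top",(156.5,204),.14), ray("top",(155.5,203),.152))
E
```

```text
up top 35 (array([ 0.58888514, -0.25952314,  0.03444713]), np.float64(0.0005641510533507534)) (array([ 0.59133839, -0.25710845,  0.04      ]), np.float64(0.0015869290686161548))
up side 42 (array([ 0.59135512, -0.25897474,  0.03309156]), np.float64(0.0006813989522147376)) (array([ 0.59225003, -0.26067787,  0.04      ]), np.float64(0.0011207260412727613))
low top 15 (array([ 0.48439052, -0.03266526,  0.03781748]), np.float64(0.0001638266842534287)) (array([ 0.48219559, -0.03912593,  0.04      ]), np.float64(0.00043986320073533837))
plate guess [ 0.48713484 -0.02992119  0.036     ]
0 44.2;12 45.1;24 44.8;36 45.4;48 45.4;60 45.4;72 45.7;84 45.7;96 45.7;108 45.4;120 45.1;132 45.1;144 45.1;156 44.8;168 44.8;180 44.2;-168 43.6;-156 43.6;-144 43.6;-132 43.9;-120 44.2;-108 43.0;-96 43.3;-84 42.4;-72 43.0;-60 43.0;-48 43.0;-36 43.9;-24 43.9;-12 44.2;top [((151, 198, 12, 12), ((156.63888549804688, 203.19444274902344), 6.05094051361084)), ((95, 41, 18, 18), ((103.58256530761719, 49.766056060791016), 9.01739501953125))]
side [((192, 259, 15, 22), ((199.5, 268.8333435058594), 11.267071723937988)), ((29, 226, 21, 17), ((39.0, 234.0), 10.198139190673828))]
handle [0.56337447 0.23364053 0.14      ] [0.56410386 0.23267895 0.152     ]
```

```bash
sed -i 's/^    S=cv2.*$/    S=im[...,2].astype(np.float32); out=[]/; s/i=np.where(v>110)\[0\]/i=np.where(v<thr)[0]/; s/r,angs):/r,angs,thr=115):/' h.py
python3 - <<'E'
from h import *
t=cv2.imread("pics/top0.png"); s=cv2.imread("pics/side0.png")
L=ray("top",(304.2,246.9),.066);U=ray("top",(411,191.65),.030);c=ray("top",(299.1,244.5),.036)
cs=c+[-.001,.0028,0]
for thr in (90,115,130):
  for nm,c0,z,r,im,n,A in (("up top",U,.030,.0315,t,"top",(0,360)),("up side",U,.030,.0315,s,"side",(-180,180)),
   ("low top",L,.066,.0315,t,"top",(-150,-60)),("plate top",c,.036,.042,t,"top",(-20,230)),("plate side",cs,.036,.042,s,"side",(-30,120))):
    P=edges(im,n,c0,z,r,np.radians(np.arange(*A,6)),thr); print(thr,nm,len(P),*fitc(P),*fitc(P,r)[0][:2])
P=edges(t,"top",c,.036,.042,np.radians(np.arange(0,360,6)))
for p in P[::2]: print(round(np.degrees(np.arctan2(p[1]-c[1],p[0]-c[0]))),round(np.hypot(*(p-c[:2]))*1e3,1),end=";")
P=edges(s,"side",cs,.036,.042,np.radians(np.arange(0,360,6)));print()
for p in P[::2]: print(round(np.degrees(np.arctan2(p[1]-cs[1],p[0]-cs[0]))),round(np.hypot(*(p-cs[:2]))*1e3,1),end=";")
E
```

```text
90 up top 57 [ 0.59190226 -0.26045951  0.0312728 ] 0.0019246197036742012 0.5919145046839651 -0.2604755184282029
90 up side 49 [ 0.59040535 -0.25720615  0.03280525] 0.0008386146626528565 0.5909362668967507 -0.2584465999224326
90 low top 15 [ 0.48302571 -0.03803627  0.03194998] 0.0015240483966589599 0.4828948052294818 -0.03851226955048275
90 plate top 42 [ 0.48751989 -0.02978022  0.04249099] 0.00046968189132279043 0.48744519323190455 -0.02929261133221361
90 plate side 25 [ 0.48435814 -0.02760901  0.04376483] 0.0004899686184598368 0.48590810282092256 -0.026077608300575584
115 up top 49 [ 0.59182174 -0.26047437  0.03096164] 0.001460814129784446 0.5917995434518636 -0.26046303123366843
115 up side 60 [ 0.59017842 -0.25586009  0.03198845] 0.0008013938266706295 0.5901594389174951 -0.2560958563692869
115 low top 15 [ 0.47820091 -0.03480723  0.03010121] 0.0028472853971920676 0.47845304453692344 -0.03322087856255715
115 plate top 41 [ 0.4876636  -0.02984627  0.04183765] 0.0004370470469267044 0.48767361824691163 -0.030016708830392005
115 plate side 25 [ 0.4850622  -0.02723425  0.04215962] 0.0003
[... 385 characters left out ...]
12086253693656
130 plate top 40 [ 0.48765593 -0.0300787   0.04160589] 0.0002698924401650364 0.48769228099301476 -0.030501940426048098
130 plate side 23 [ 0.48494491 -0.0278515   0.04187346] 0.00039478449696505463 0.48484882500442317 -0.027967197433121354
0 42.7;12 41.8;24 42.4;36 42.7;48 42.1;60 42.1;72 41.8;84 42.1;96 42.4;108 41.8;120 41.8;132 41.2;144 41.8;156 41.8;168 41.8;180 40.9;-168 41.8;-156 41.2;-144 41.5;-132 43.0;-120 43.3;-108 43.0;-96 42.7;-84 41.5;-66 39.4;-54 36.4;-42 41.8;-30 41.5;-18 42.4;-6 42.7;
0 40.6;12 40.9;24 40.9;36 41.2;48 41.5;60 42.1;72 41.8;84 41.8;96 41.8;108 42.1;120 42.4;132 42.1;144 41.5;156 41.8;168 41.5;180 41.5;-120 45.7;-72 36.7;-30 44.2;-18 40.9;-6 41.2;
```

>>> {"method": "step_arm", "body": {"commands": [[0, 0, 0, 0, 0, 0.134], [0, 0, 0, 0, 0, 0.134], [0, 0, 0, 0, 0, 0.134], [0, 0, 0, 0, 0, 0.134], [0, 0, 0, 0, 0, 0.134], [0, 0, 0, 0, 0, 0.134], [0, 0, 0, 0, 0, 0.134], [0, 0, 0, 0, 0, 0.134], [0, 0, 0, 0, 0, 0.134], [0, 0, 0, 0, 0, 0.136], [0, 0, 0, 0, 0, 0]], "gripper": 1, "grip_force": 10}}

```text
time: 1.2
ee_pos: [0.1417, 0.6086, 0.2412]
eef_rot: [1.0, -0.001, 0.0, 0.0]
ft_force: [-0.2, 0.1, 1.0]
width: 0.087
```

>>> {"method": "step_arm", "body": {"commands": [[0.017, 0.032, 0, 0, 0, 0], [0.017, 0.032, 0, 0, 0, 0], [0.017, 0.032, 0, 0, 0, 0], [0.017, 0.032, 0, 0, 0, 0], [0.017, 0.032, 0, 0, 0, 0], [0.017, 0.032, 0, 0, 0, 0], [0.017, 0.032, 0, 0, 0, 0], [0.017, 0.032, 0, 0, 0, 0], [0.017, 0.032, 0, 0, 0, 0], [0.017, 0.032, 0, 0, 0, 0]]}}

```text
time: 2.2
ee_pos: [0.3122, 0.2872, 0.2415]
eef_rot: [1.0, 0.002, 0.0, -0.0]
ft_force: [0.8, 0.6, -0.1]
width: 0.0868
```

>>> {"method": "step_arm", "body": {"commands": [[0.017, 0.032, 0, 0, 0, 0], [0.017, 0.032, 0, 0, 0, 0], [0.017, 0.032, 0, 0, 0, 0], [0.017, 0.032, 0, 0, 0, 0], [0.017, 0.032, 0, 0, 0, 0], [0.017, 0.032, 0, 0, 0, 0], [0.017, 0.032, 0, 0, 0, 0], [0.017, 0.032, 0, 0, 0, 0], [0.017, 0.032, 0, 0, 0, 0], [0.017, 0.032, 0, 0, 0, 0], [0, 0.005, 0, 0, 0, 0], [0, 0, 0, 0, 0, 0]]}}

```text
time: 3.4
ee_pos: [0.4816, -0.0373, 0.2414]
eef_rot: [1.0, 0.0, -0.0, 0.0]
ft_force: [-0.3, 0.3, 0.2]
width: 0.0871
```

>>> {"method": "step_arm", "body": {"commands": [[0, 0, 0.02, 0, 0, 0], [0, 0, 0.02, 0, 0, 0], [0, 0, 0.02, 0, 0, 0], [0, 0, 0.02, 0, 0, 0], [0, 0, 0.02, 0, 0, 0], [0, 0, 0.02, 0, 0, 0], [0, 0, 0.02, 0, 0, 0], [0, 0, 0.02, 0, 0, 0], [0, 0, 0.01, 0, 0, 0], [0, 0, 0.007, 0, 0, 0], [0, 0, 0.004, 0, 0, 0], [0, 0, 0, 0, 0, 0]]}}

```text
time: 4.6
ee_pos: [0.4818, -0.036, 0.0606]
eef_rot: [1.0, 0.0, 0.0, -0.0]
ft_force: [-0.8, -0.0, 0.5]
width: 0.0872
```

Run:
```python
from h import *
s=camera("side"); cv2.imwrite("pics/s1.png",crop(s[:,:,::-1],250,150,160,120,5))
```

```text
(no output)
```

View pics/s1.png

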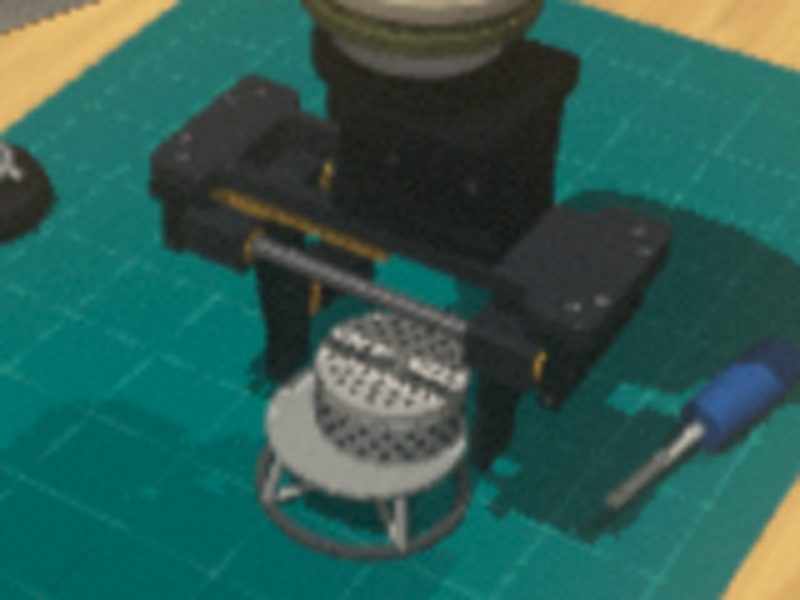

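The fingers straddle the lower basket, with the left finger at about (290,330) and the right at about (495,420). Both are clear of the plate, so I'll close the gripper gently.

>>> {"method": "step_arm", "body": {"commands": [[0, 0, 0, 0, 0, 0], [0, 0, 0, 0, 0, 0], [0, 0, 0, 0, 0, 0], [0, 0, 0, 0, 0, 0], [0, 0, 0, 0, 0, 0], [0, 0, 0, 0, 0, 0], [0, 0, 0, 0, 0, 0], [0, 0, 0, 0, 0, 0], [0, 0, 0, 0, 0, 0]], "gripper": 0, "grip_force": 10}}

```text
time: 5.55
ee_pos: [0.4819, -0.0362, 0.0607]
eef_rot: [1.0, -0.0, 0.0, -0.0]
ft_force: [-0.8, 0.3, 4.7]
width: 0.0641
```

>>> {"method": "step_arm", "body": {"commands": [[0, 0, 0, 0, 0, 0], [0, 0, -0.001, 0, 0, 0], [0, 0, -0.001, 0, 0, 0], [0, 0, -0.001, 0, 0, 0], [0, 0, 0, 0, 0, 0]]}}

```text
time: 6.05
ee_pos: [0.4816, -0.0363, 0.0635]
eef_rot: [1.0, -0.0, -0.0, -0.0]
ft_force: [0.1, -0.3, -0.1]
width: 0.0644
```

>>> {"method": "step_arm", "body": {"commands": [[0.001, -0.002, 0, 0, 0, 0], [0.002, -0.002, 0, 0, 0, 0], [0.001, -0.002, 0, 0, 0, 0], [0.001, -0.002, 0, 0, 0, 0], [0, 0, 0, 0, 0, 0], [0, 0, 0, 0, 0, 0]]}}

```text
time: 6.65
ee_pos: [0.4867, -0.0282, 0.0635]
eef_rot: [1.0, 0.0, -0.0, 0.0]
ft_force: [0.0, -0.5, -1.6]
width: 0.064
```

Run:
```python
from h import *
s=camera("side"); cv2.imwrite("pics/s2.png",crop(s[:,:,::-1],290,200,80,70,8))
print(read_state()["ft_force"],read_state()["ee_pos"])
```

```text
[ 0.14966249 -0.63846503 -1.69691391] [ 0.48667284 -0.02831486  0.06348716]
```

View pics/s2.png

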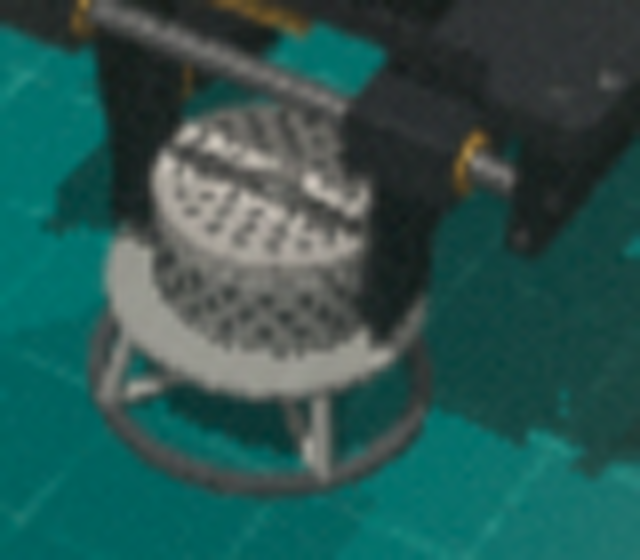

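The wrist reads about −1.6 N, which matches the basket's weight, so it is held clear of the plate. In the picture it now sits centrally on the plate (lid at about (265,190)). I'll lower it, release and rise.

>>> {"method": "step_arm", "body": {"commands": [[0, 0, 0.001, 0, 0, 0], [0, 0, 0.001, 0, 0, 0], [0, 0, 0.001, 0, 0, 0], [0, 0, 0, 0, 0, 0], [0, 0, 0, 0, 0, 0]]}}

```text
time: 7.2
ee_pos: [0.4867, -0.0283, 0.0607]
eef_rot: [1.0, -0.0, -0.0, -0.0]
ft_force: [-2.1, 0.7, 4.2]
width: 0.0643
```

>>> {"method": "step_arm", "body": {"commands": [[0, 0, 0, 0, 0, 0], [0, 0, 0, 0, 0, 0], [0, 0, 0, 0, 0, 0], [0, 0, 0, 0, 0, 0], [0, 0, -0.01, 0, 0, 0], [0, 0, -0.02, 0, 0, 0], [0, 0, -0.02, 0, 0, 0], [0, 0, -0.02, 0, 0, 0], [0, 0, -0.02, 0, 0, 0]], "gripper": 1}}

```text
time: 8.1
ee_pos: [0.4868, -0.0285, 0.152]
eef_rot: [1.0, -0.0, 0.0, -0.0]
ft_force: [1.1, 0.5, -1.1]
width: 0.0869
```

>>> {"method": "step_arm", "body": {"commands": [[0.017, 0.036, 0, 0, 0, 0], [0.017, 0.036, 0, 0, 0, 0], [0.017, 0.036, 0, 0, 0, 0], [0.017, 0.036, 0, 0, 0, 0], [0.017, 0.036, 0, 0, 0, 0], [0.017, 0.036, 0, 0, 0, 0], [0, 0.014, 0, 0, 0, 0], [0, 0, 0, 0, 0, 0]]}}

```text
time: 8.9
ee_pos: [0.5877, -0.2611, 0.151]
eef_rot: [1.0, -0.002, -0.0, 0.001]
ft_force: [-1.1, 0.2, 0.6]
width: 0.0871
```

```bash
cat > meas.py <<'E'
from h import *
t=np.ascontiguousarray(camera("top")[:,:,::-1]);s=np.ascontiguousarray(camera("side")[:,:,::-1]);cv2.imwrite("pics/tl.png",t);cv2.imwrite("pics/sl.png",s)
E
cat > m2.py <<'E'
from meas import *
P0=np.array([.4876,-.0299,.036]);S0=np.array([.485,-.0274,.036])
for nm,n,im,c in(("top","top",t,P0),("side","side",s,S0)):
    A=np.radians(np.arange(0,360,6)) if n=="top" else np.radians(np.arange(-30,140,6))
    for th in (100,115,130): print(nm,th,"plate",*fitc(edges(im,n,c,.036,.042,A,th)))
    uv=proj(n,[c[0],c[1],.066]); h=hole(im,n,uv,.066,4.5 if n=="top" else 4); print("hole",h[0],h[1][:2],"guess",uv)
cv2.imwrite("pics/m2.png",np.hstack([crop(t,267,215,66,60,6),crop(s,290,200,66,60,6)]))
E
python3 m2.py
```

```text
top 100 plate [ 0.4878724  -0.02601302  0.03966671] 0.00162561189277194
top 115 plate [ 0.48803901 -0.02589789  0.03918904] 0.0015567737436513955
top 130 plate [ 0.48810208 -0.02637114  0.03912911] 0.0014857893052926045
hole [299.84936306 244.45477707] [ 0.48693268 -0.02998469] guess [299.80039098 244.11388612]
side 100 plate [ 0.48464821 -0.02785371  0.0435491 ] 0.0006587524021093485
side 115 plate [ 0.48484506 -0.02745192  0.04247565] 0.0008283400453245263
side 130 plate [ 0.48500537 -0.02797152  0.04197283] 0.0007587326531708283
hole [323.8368932  223.28737864] [ 0.48592791 -0.02783868] guess [324.12175993 223.57465882]
```

View pics/m2.png

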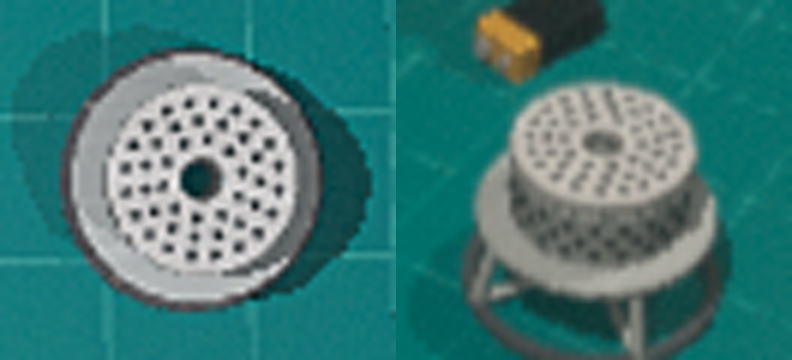

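The lower hole is within 1 mm of the plate centre in both views: top (299.8,244.5), side (323.8,223.3). The arm is now above the upper basket, so I'll go down and grip it.

>>> {"method": "step_arm", "body": {"commands": [[0.003, -0.003, 0.02, 0, 0, 0], [0, 0, 0.02, 0, 0, 0], [0, 0, 0.02, 0, 0, 0], [0, 0, 0.02, 0, 0, 0], [0, 0, 0.02, 0, 0, 0], [0, 0, 0.015, 0, 0, 0], [0, 0, 0.01, 0, 0, 0], [0, 0, 0, 0, 0, 0], [0, 0, 0, 0, 0, 0]]}}

```text
time: 9.9
ee_pos: [0.5921, -0.2551, 0.0262]
eef_rot: [1.0, 0.0, 0.0, 0.0]
ft_force: [-0.2, 0.4, -0.0]
width: 0.0869
```

>>> {"method": "step_arm", "body": {"commands": [[0, 0, 0, 0, 0, 0], [0, 0, 0, 0, 0, 0], [0, 0, 0, 0, 0, 0], [0, 0, 0, 0, 0, 0], [0, 0, 0, 0, 0, 0], [0, 0, 0, 0, 0, 0], [0, 0, 0, 0, 0, 0], [0, 0, 0, 0, 0, 0], [0, 0, 0, 0, 0, 0], [0, 0, 0, 0, 0, 0]], "gripper": 0, "grip_force": 12}}

```text
time: 10.9
ee_pos: [0.5919, -0.2553, 0.0257]
eef_rot: [1.0, -0.0, 0.0, -0.0]
ft_force: [-0.8, 0.3, 4.7]
width: 0.0617
```

>>> {"method": "step_arm", "body": {"commands": [[0, 0, -0.002, 0, 0, 0], [0, 0, -0.005, 0, 0, 0], [0, 0, -0.01, 0, 0, 0], [0, 0, -0.015, 0, 0, 0], [0, 0, -0.015, 0, 0, 0], [0, 0, -0.015, 0, 0, 0], [0, 0, -0.015, 0, 0, 0], [0, 0, -0.01, 0, 0, 0], [0, 0, -0.003, 0, 0, 0], [0, 0, 0, 0, 0, 0], [0, 0, 0, 0, 0, 0]]}}

```text
time: 12.0
ee_pos: [0.5915, -0.255, 0.1149]
eef_rot: [1.0, 0.0, -0.0, -0.0]
ft_force: [0.7, 0.2, -1.6]
width: 0.0619
```

>>> {"method": "step_arm", "body": {"commands": [[-0.004, -0.009, 0, 0, 0, 0], [-0.01, -0.022, 0, 0, 0, 0], [-0.012, -0.026, 0, 0, 0, 0], [-0.012, -0.026, 0, 0, 0, 0], [-0.012, -0.026, 0, 0, 0, 0], [-0.012, -0.026, 0, 0, 0, 0], [-0.012, -0.026, 0, 0, 0, 0], [-0.012, -0.026, 0, 0, 0, 0], [-0.01, -0.024, 0, 0, 0, 0], [-0.007, -0.014, 0, 0, 0, 0], [-0.002, -0.004, 0, 0, 0, 0], [0, 0, 0, 0, 0, 0]]}}

```text
time: 13.2
ee_pos: [0.4864, -0.0256, 0.1153]
eef_rot: [1.0, 0.001, -0.0, -0.0]
ft_force: [-0.1, 0.2, -1.1]
width: 0.062
```

>>> {"method": "step_arm", "body": {"commands": [[0, 0, 0.008, 0, 0, 0], [0, 0, 0.006, 0, 0, 0], [0, 0, 0.003, 0, 0, 0], [0, 0, 0, 0, 0, 0], [0, 0, 0, 0, 0, 0], [0, 0, 0, 0, 0, 0]]}}

```text
time: 13.8
ee_pos: [0.4869, -0.0265, 0.0986]
eef_rot: [1.0, -0.0, 0.0, 0.0]
ft_force: [0.7, -0.0, -1.1]
width: 0.0621
```

Run:
```python
from meas import *
print(read_state()["ee_pos"],read_state()["ft_force"])
cv2.imwrite("pics/m3.png",np.hstack([crop(t,267,205,66,70,6),crop(s,290,185,66,70,6)]))
```

```text
[ 0.4868957  -0.0262345   0.09869608] [ 0.46122876  0.24522091 -0.96963239]
```

View pics/m3.png

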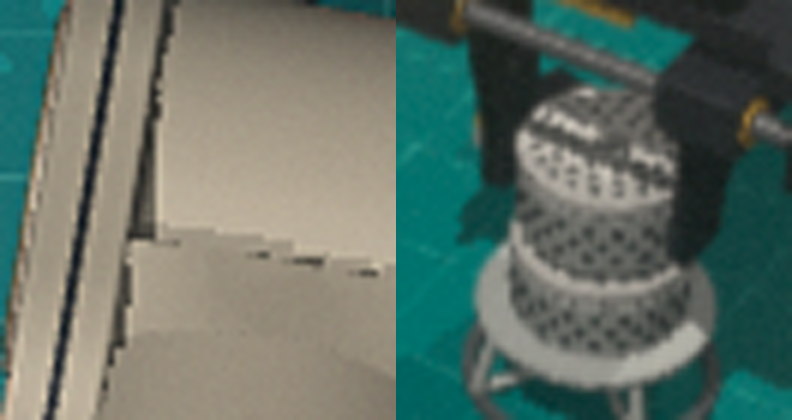

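The upper basket hangs level about 7 mm above the lower one. In the side view its left edge is at about 516 against 510, which matches the perspective shift expected at that height. I'll lower it until the force shows contact.

>>> {"method": "step_arm", "body": {"commands": [[0, 0, 0.002, 0, 0, 0], [0, 0, 0.002, 0, 0, 0], [0, 0, 0.001, 0, 0, 0], [0, 0, 0.001, 0, 0, 0], [0, 0, 0, 0, 0, 0], [0, 0, 0, 0, 0, 0]]}}

```text
time: 14.5
ee_pos: [0.4867, -0.0263, 0.0925]
eef_rot: [1.0, -0.0, -0.0, -0.0]
ft_force: [0.6, 0.2, -0.2]
width: 0.0616
```

>>> {"method": "step_arm", "body": {"commands": [[0, 0, 0.0005, 0, 0, 0], [0, 0, 0.0005, 0, 0, 0], [0, 0, 0, 0, 0, 0], [0, 0, 0, 0, 0, 0]]}}

```text
time: 14.9
ee_pos: [0.4868, -0.0262, 0.0916]
eef_rot: [1.0, 0.0, 0.0, -0.0]
ft_force: [-1.2, 0.4, 2.0]
width: 0.0619
```

>>> {"method": "step_arm", "body": {"commands": [[0, 0, 0, 0, 0, 0], [0, 0, 0, 0, 0, 0], [0, 0, 0, 0, 0, 0], [0, 0, 0, 0, 0, 0], [0, 0, -0.01, 0, 0, 0], [0, 0, -0.02, 0, 0, 0], [0, 0, -0.03, 0, 0, 0], [0, 0, -0.03, 0, 0, 0], [0, 0, -0.03, 0, 0, 0], [0, 0, -0.01, 0, 0, 0]], "gripper": 1}}

```text
time: 15.9
ee_pos: [0.488, -0.0267, 0.2247]
eef_rot: [1.0, -0.0, 0.002, -0.001]
ft_force: [0.4, 0.6, 0.9]
width: 0.0872
```

>>> {"method": "step_arm", "body": {"commands": [[-0.01, 0.03, 0, 0, 0, 0], [-0.01, 0.03, 0, 0, 0, 0], [-0.01, 0.03, 0, 0, 0, 0], [-0.01, 0.03, 0, 0, 0, 0], [-0.01, 0.03, 0, 0, 0, 0], [-0.01, 0.03, 0, 0, 0, 0], [0, 0, 0, 0, 0, 0]]}}

```text
time: 16.6
ee_pos: [0.4249, -0.2103, 0.2214]
eef_rot: [1.0, -0.003, -0.0, -0.0]
ft_force: [-0.4, 0.4, 0.3]
width: 0.0868
```

Run:
```python
from meas import *
cv2.imwrite("pics/m4.png",np.hstack([crop(t,267,205,66,70,6),crop(s,290,185,66,70,6)]))
for n,im,c in(("top",t,(.4869,-.030,.096)),("side",s,(.4855,-.0278,.096))):
    uv=proj(n,c); h=hole(im,n,uv,.096,4.5 if n=="top" else 4); print(n,"hole",h[0],h[1][:2])
    A=np.radians(np.arange(0,360,6))
    print("lid",[np.round(x,4) for x in fitc(edges(im,n,np.array(c),.096,.0315,A,150))])
P0=np.array([.4877,-.0299,.036]);print("plate",fitc(edges(t,"top",P0,.036,.042,np.radians(np.arange(20,200,6)),115)))
S0=np.array([.485,-.0274,.036]);print("plate s",fitc(edges(s,"side",S0,.036,.042,np.radians(np.arange(100,180,6)),115),.042))
print("handle side",ray("side",(199.5,270),.121))
```

```text
top hole [301.53559548 244.24018629] [ 0.48702347 -0.03174565]
lid [array([ 0.4844, -0.0284,  0.0288]), np.float64(0.003)]
side hole [324.9483066  211.62210339] [ 0.48598667 -0.02893764]
lid [array([ 0.4844, -0.0253,  0.0273]), np.float64(0.0013)]
plate (array([ 0.4875405 , -0.0294246 ,  0.04171824]), np.float64(0.00028158743614699355))
plate s (array([ 0.48639666, -0.02625306,  0.04      ]), np.float64(0.00022802210780770556))
handle side [0.56262813 0.2387263  0.121     ]
```

View pics/m4.png

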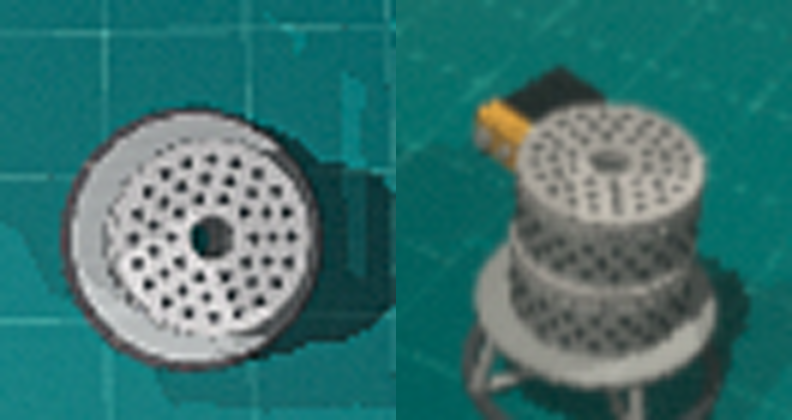

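The upper hole is at top (301.5,244.2) and side (324.9,211.6). That puts the basket level and seated, but about 1.4 mm off toward −y. I also stepped to the wrong side, which did no harm. I'll re-grip and shift it.

>>> {"method": "step_arm", "body": {"commands": [[0.01, -0.03, 0, 0, 0, 0], [0.01, -0.03, 0, 0, 0, 0], [0.01, -0.03, 0, 0, 0, 0], [0.01, -0.03, 0, 0, 0, 0], [0.01, -0.03, 0, 0, 0, 0], [0.01, -0.03, 0, 0, 0, 0], [0, 0, 0.02, 0, 0, 0], [0, 0, 0.03, 0, 0, 0], [0, 0, 0.03, 0, 0, 0], [0, 0, 0.02, 0, 0, 0], [0, 0, 0.02, 0, 0, 0], [0, 0, 0.01, 0, 0, 0]]}}

```text
time: 17.9
ee_pos: [0.4857, -0.025, 0.0896]
eef_rot: [1.0, 0.001, -0.001, 0.0]
ft_force: [-0.1, 0.7, -0.1]
width: 0.0869
```

>>> {"method": "step_arm", "body": {"commands": [[0, 0, 0, 0, 0, 0], [0, 0, 0, 0, 0, 0]]}}

```text
time: 18.1
ee_pos: [0.4871, -0.0259, 0.092]
eef_rot: [1.0, 0.0, 0.0, 0.0]
ft_force: [0.3, -0.0, 0.2]
width: 0.0871
```

>>> {"method": "step_arm", "body": {"commands": [[0, 0, 0, 0, 0, 0], [0, 0, 0, 0, 0, 0], [0, 0, 0, 0, 0, 0], [0, 0, 0, 0, 0, 0], [0, 0, 0, 0, 0, 0], [0, 0, 0, 0, 0, 0], [0, 0, 0, 0, 0, 0], [0, 0, 0, 0, 0, 0], [0, 0, 0, 0, 0, 0], [0, 0, -0.001, 0, 0, 0], [0, 0, -0.001, 0, 0, 0], [0, 0, 0, 0, 0, 0]], "gripper": 0, "grip_force": 12}}

```text
time: 19.3
ee_pos: [0.4866, -0.0263, 0.0935]
eef_rot: [1.0, -0.0, -0.0, -0.0]
ft_force: [-0.6, -0.3, -1.0]
width: 0.062
```

>>> {"method": "step_arm", "body": {"commands": [[0, -0.0007, 0, 0, 0, 0], [0, -0.0007, 0, 0, 0, 0], [0, 0, 0, 0, 0, 0], [0, 0, 0.001, 0, 0, 0], [0, 0, 0.001, 0, 0, 0], [0, 0, 0, 0, 0, 0], [0, 0, 0, 0, 0, 0]]}}

```text
time: 20.0
ee_pos: [0.4868, -0.0248, 0.0918]
eef_rot: [1.0, -0.0, -0.0, -0.0]
ft_force: [-2.1, 0.6, 5.1]
width: 0.0621
```

>>> {"method": "step_arm", "body": {"commands": [[0, 0, 0, 0, 0, 0], [0, 0, 0, 0, 0, 0], [0, 0, 0, 0, 0, 0], [0, 0, 0, 0, 0, 0], [0, 0, -0.01, 0, 0, 0], [0, 0, -0.02, 0, 0, 0], [0, 0, -0.03, 0, 0, 0], [0, 0, -0.03, 0, 0, 0], [0, 0, -0.03, 0, 0, 0], [0, 0, -0.01, 0, 0, 0], [0, 0, 0, 0, 0, 0]], "gripper": 1}}

```text
time: 21.1
ee_pos: [0.4875, -0.0247, 0.2229]
eef_rot: [1.0, 0.0, 0.001, -0.001]
ft_force: [0.4, 0.6, -0.6]
width: 0.0875
```

>>> {"method": "step_arm", "body": {"commands": [[0.011, -0.037, 0, 0, 0, 0], [0.011, -0.037, 0, 0, 0, 0], [0.011, -0.037, 0, 0, 0, 0], [0.011, -0.037, 0, 0, 0, 0], [0.011, -0.037, 0, 0, 0, 0], [0.011, -0.037, 0, 0, 0, 0], [0.01, -0.037, 0, 0, 0, 0], [0, 0, 0, 0, 0, 0], [0, 0, 0, 0, 0, 0]]}}

```text
time: 22.0
ee_pos: [0.5623, 0.2343, 0.2195]
eef_rot: [1.0, 0.0, -0.001, 0.001]
ft_force: [0.1, -1.3, 0.1]
width: 0.0869
```

Run:
```python
from meas import *
for n,im,c in(("top",t,(.4869,-.030,.096)),("side",s,(.4855,-.0278,.096))):
    uv=proj(n,c); h=hole(im,n,uv,.096,4.5 if n=="top" else 4); print(n,"hole",h[0],h[1][:2])
P0=np.array([.4877,-.0299,.036]);print("plate",fitc(edges(t,"top",P0,.036,.042,np.radians(np.arange(20,200,6)),115)))
t0=cv2.imread("pics/top0.png");s0=cv2.imread("pics/side0.png")
# rod: red-mask top ellipse centre and stub in top view
print(read_state()["ee_pos"])
cv2.imwrite("pics/m5.png",np.hstack([crop(t0,140,185,40,40,10),crop(s0,180,245,40,40,10)]))
```

```text
top hole [301.06491416 244.2819206 ] [ 0.48695643 -0.03085029]
side hole [325.2811086  212.51527149] [ 0.48403134 -0.02689908]
plate (array([ 0.45716626, -0.01966217,  0.01873826]), np.float64(3.6580654252243994e-09))
[0.56260444 0.23258236 0.22062033]
```

View pics/m5.png

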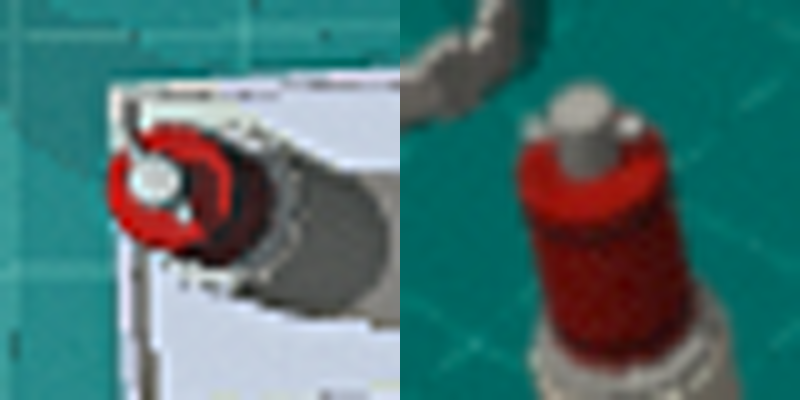

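In the top view the handle's upper face is centred at about (156.6,203.3) and the stub at (155.1,202.6). In the side view they are at (199.0,262.3) and (197.9,254.6). I'll cast rays for these.

Run:
```python
from h import *
for n,uv,z in(("top",(156.55,203.25),.14),("top",(155.05,202.55),.152),("side",(198.95,262.3),.14),("side",(197.85,254.6),.152)): print(n,ray(n,uv,z))
```

```text
top [0.56474576 0.23355381 0.14      ]
top [0.56492771 0.23349089 0.152     ]
side [0.5602767 0.2383244 0.14     ]
side [0.56383568 0.23461964 0.152     ]
```

>>> {"method": "step_arm", "body": {"commands": [[0.001, 0, 0.02, 0, 0, 0], [0, 0, 0.02, 0, 0, 0], [0, 0, 0.02, 0, 0, 0], [0, 0, 0.02, 0, 0, 0], [0, 0, 0.01, 0, 0, 0], [0, 0, 0.005, 0, 0, 0], [0, 0, 0, 0, 0, 0], [0, 0, 0, 0, 0, 0]]}}

```text
time: 22.9
ee_pos: [0.5642, 0.234, 0.1274]
eef_rot: [1.0, -0.0, 0.0, -0.0]
ft_force: [-0.1, -0.2, -0.7]
width: 0.0873
```

>>> {"method": "step_arm", "body": {"commands": [[0, -0.0005, 0.001, 0, 0, 0], [0, 0, 0, 0, 0, 0], [0, 0, 0, 0, 0, 0], [0, 0, 0, 0, 0, 0], [0, 0, 0, 0, 0, 0], [0, 0, 0, 0, 0, 0], [0, 0, 0, 0, 0, 0], [0, 0, 0, 0, 0, 0], [0, 0, 0, 0, 0, 0], [0, 0, 0, 0, 0, 0], [0, 0, 0, 0, 0, 0], [0, 0, 0, 0, 0, 0]], "gripper": 0, "grip_force": 20}}

```text
time: 24.1
ee_pos: [0.5638, 0.2347, 0.1256]
eef_rot: [1.0, -0.0, 0.0, -0.0]
ft_force: [0.4, 0.3, 0.2]
width: 0.0234
```

>>> {"method": "step_arm", "body": {"commands": [[0, 0, 0, 0, 0, 0], [0, 0, 0, 0, 0, 0], [0, 0, 0, 0, 0, 0], [0, 0, 0, 0, 0, 0]]}}

```text
time: 24.5
ee_pos: [0.5638, 0.2346, 0.1256]
eef_rot: [1.0, 0.0, 0.0, -0.0]
ft_force: [1.7, 0.2, -0.4]
width: 0.0234
```

>>> {"method": "step_arm", "body": {"commands": [[0, 0, -0.003, 0, 0, 0], [0, 0, -0.006, 0, 0, 0], [0, 0, -0.01, 0, 0, 0], [0, 0, -0.013, 0, 0, 0], [0, 0, -0.014, 0, 0, 0], [0, 0, -0.014, 0, 0, 0], [0, 0, -0.014, 0, 0, 0], [0, 0, -0.014, 0, 0, 0], [0, 0, -0.012, 0, 0, 0], [0, 0, -0.008, 0, 0, 0], [0, 0, -0.004, 0, 0, 0], [0, 0, 0, 0, 0, 0]]}}

```text
time: 25.7
ee_pos: [0.5639, 0.2347, 0.2378]
eef_rot: [1.0, 0.0, 0.0, -0.0]
ft_force: [-0.6, -0.2, -1.8]
width: 0.0232
```

Run:
```python
from meas import *
S=[read_state() for _ in range(1)][0]; print(S["ee_pos"],S["ft_force"])
u=proj("side",S["ee_pos"]);v=proj("side",S["ee_pos"]-[0,0,.116]);print(u,v)
cv2.imwrite("pics/m6.png",crop(s,int(v[0])-30,int(u[1])-20,66,100,6)[:600])
```

```text
[0.56350209 0.23459362 0.23702706] [ 0.30965062 -0.46536938 -0.7086645 ]
[188.90564652 212.63047502] [200.93729717 268.16479833]
```

View pics/m6.png

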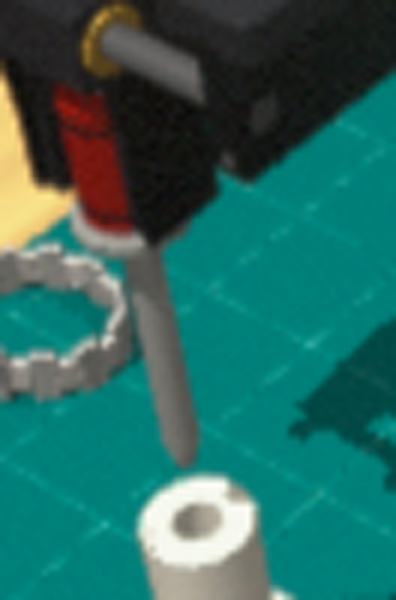

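The rod is held upright; its tip at crop (185,465) lies within 1 px of the tool axis. I'll carry it over the baskets.

>>> {"method": "step_arm", "body": {"commands": [[-0.003, 0.0103, 0, 0, 0, 0], [-0.007, 0.024, 0, 0, 0, 0], [-0.009, 0.03, 0, 0, 0, 0], [-0.009, 0.031, 0, 0, 0, 0], [-0.009, 0.031, 0, 0, 0, 0], [-0.009, 0.031, 0, 0, 0, 0], [-0.009, 0.031, 0, 0, 0, 0], [-0.009, 0.031, 0, 0, 0, 0], [-0.008, 0.026, 0, 0, 0, 0], [-0.004, 0.013, 0, 0, 0, 0], [-0.001, 0.005, 0, 0, 0, 0], [0, 0, 0, 0, 0, 0]]}}

```text
time: 27.0
ee_pos: [0.4868, -0.0284, 0.2374]
eef_rot: [1.0, -0.0, 0.0, -0.0]
ft_force: [-0.5, 0.3, -0.2]
width: 0.0234
```

>>> {"method": "step_arm", "body": {"commands": [[0, 0, 0.01, 0, 0, 0], [0, 0, 0.005, 0, 0, 0], [0, 0, 0.003, 0, 0, 0], [0, 0, 0, 0, 0, 0], [0, 0, 0, 0, 0, 0], [0, 0, 0, 0, 0, 0]]}}

```text
time: 27.6
ee_pos: [0.4869, -0.0286, 0.2197]
eef_rot: [1.0, 0.0, 0.0, -0.0]
ft_force: [-0.6, -0.1, -1.0]
width: 0.023
```

Run:
```python
from meas import *
S=read_state(); print(S["ee_pos"],S["ft_force"])
print([np.round(proj("side",p),1) for p in([.485,-.0278,.096],[.4867,-.0289,.096])])
cv2.imwrite("pics/m7.png",crop(s,295,165,60,60,10))
```

```text
[ 0.48688683 -0.02862335  0.21971509] [-0.21699894 -0.22480621 -1.13980267]
[array([325.1, 212.1]), array([324.6, 211.5])]
```

View pics/m7.png

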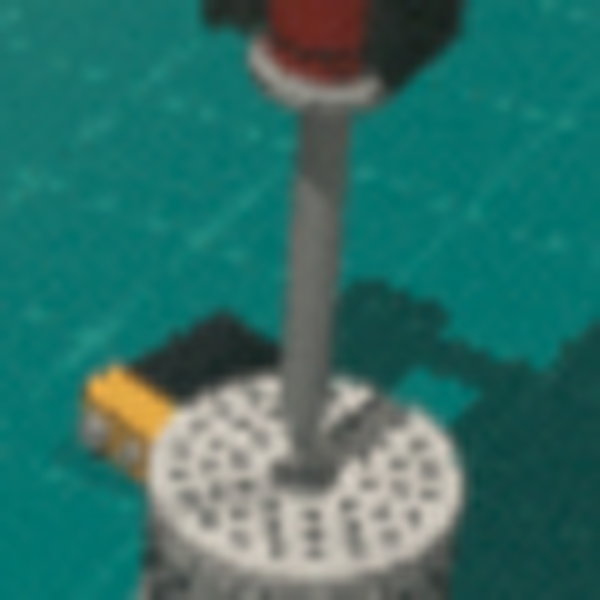

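Run:
```python
from h import *
s=cv2.imread("pics/sl.png"); print(proj("side",[.4869,-.0286,.104]),proj("side",[.4869,-.0286,.114]))
g=cv2.cvtColor(s,cv2.COLOR_BGR2GRAY); print("cols",list(range(318,334)))
for r in range(198,217): print(r,g[r,318:334])
```

```text
[324.69789577 208.42010348] [324.99457617 204.45309904]
cols [318, 319, 320, 321, 322, 323, 324, 325, 326, 327, 328, 329, 330, 331, 332, 333]
198 [ 39  47  52  64  78  93 102 105  98  89  66  63  55  56  56  55]
199 [ 40  37  40  45  54  88 105 106  99  85  67  57  56  55  55  54]
200 [ 36  39  35  37  45  83 103 101  97  85  66  58  54  56  56  57]
201 [ 41  42  41  48  59  95 107 104  96  84  65  61  54  57  58  55]
202 [ 64  71  89 110 109 103 107 103  95  85  92  94  75  66  60  56]
203 [128 126 148 183 178 117 107 103  92  91 137 156 129 113  77  63]
204 [186 163 135 165 163 114 108 101  96  92 121 185 189 171 103  86]
205 [192 189 156 178 151 115 105 102  96 114 157 176 173 111  88 106]
206 [179 179 186 167 130 117 108 100  97 127 166 125 100  97 107 110]
207 [158 138 176 186 185 146 111  97  99 137 115  85  75 104 108 120]
208 [196 193 152 158 189 158 106  92 100 111  86  91 101 108 108 146]
209 [185 191 171 159 195 183 113  88  97 105  96  95 105 107 130 147]
210 [144 158 192 194 186 161 120  98  92  98 102 112 123 113 180 189]
211 [150 150 191 186 126 108 106  89  89  87  98 139 181 152 190 189]
212 [181 173 182 166 109  85  85  77  76  81 104 188 195 175 182 190]
213 [147 115 146 162 125 111 107  96  90  95 141 193 195 142 154 188]
214 [160 145 162 159 152 164 149 140 135 152 187 182 184 192 194 191]
215 [157 158 171 139 128 185 191 175 173 190 192 128 150 193 184 162]
216 [135 147 181 157 147 189 193 151 124 186 190 157 173 192 154 139]
```

The taper starts at row 205 and the tip is at about (325.4,209.3). Directly over the hole it should be at (325.4,208.9), so it lines up. I'll descend in stages and watch the force.

>>> {"method": "step_arm", "body": {"commands": [[0, 0, 0.004, 0, 0, 0], [0, 0, 0.004, 0, 0, 0], [0, 0, 0.004, 0, 0, 0], [0, 0, 0.004, 0, 0, 0], [0, 0, 0.004, 0, 0, 0], [0, 0, 0.004, 0, 0, 0], [0, 0, 0.004, 0, 0, 0], [0, 0, 0, 0, 0, 0]]}}

```text
time: 28.5
ee_pos: [0.4864, -0.0287, 0.191]
eef_rot: [1.0, -0.0, -0.0, 0.0]
ft_force: [-0.2, -0.2, -0.8]
width: 0.0232
```

>>> {"method": "step_arm", "body": {"commands": [[0, 0, 0.003, 0, 0, 0], [0, 0, 0.003, 0, 0, 0], [0, 0, 0.003, 0, 0, 0], [0, 0, 0.003, 0, 0, 0], [0, 0, 0.003, 0, 0, 0], [0, 0, 0.003, 0, 0, 0], [0, 0, 0, 0, 0, 0], [0, 0, 0, 0, 0, 0]]}}

```text
time: 29.3
ee_pos: [0.4867, -0.0287, 0.1735]
eef_rot: [1.0, -0.0, -0.0, 0.0]
ft_force: [-0.0, 0.8, -1.4]
width: 0.0235
```

>>> {"method": "step_arm", "body": {"commands": [[0, 0, 0.003, 0, 0, 0], [0, 0, 0.003, 0, 0, 0], [0, 0, 0.003, 0, 0, 0], [0, 0, 0.003, 0, 0, 0], [0, 0, 0.003, 0, 0, 0], [0, 0, 0.003, 0, 0, 0], [0, 0, 0, 0, 0, 0], [0, 0, 0, 0, 0, 0]]}}

```text
time: 30.1
ee_pos: [0.4867, -0.0287, 0.1555]
eef_rot: [1.0, -0.0, -0.0, 0.0]
ft_force: [0.2, 0.1, -1.4]
width: 0.0234
```

>>> {"method": "step_arm", "body": {"commands": [[0, 0, 0.002, 0, 0, 0], [0, 0, 0.002, 0, 0, 0], [0, 0, 0.002, 0, 0, 0], [0, 0, 0.002, 0, 0, 0], [0, 0, 0, 0, 0, 0], [0, 0, 0, 0, 0, 0]]}}

```text
time: 30.7
ee_pos: [0.4866, -0.0287, 0.1474]
eef_rot: [1.0, -0.0, -0.0, 0.0]
ft_force: [-0.2, -0.1, -2.0]
width: 0.0235
```

>>> {"method": "step_arm", "body": {"commands": [[0, 0, 0.002, 0, 0, 0], [0, 0, 0.002, 0, 0, 0], [0, 0, 0.002, 0, 0, 0], [0, 0, 0.002, 0, 0, 0], [0, 0, 0, 0, 0, 0], [0, 0, 0, 0, 0, 0]]}}

```text
time: 31.3
ee_pos: [0.4867, -0.0287, 0.1395]
eef_rot: [1.0, -0.0, -0.0, 0.0]
ft_force: [-0.2, 0.2, -0.3]
width: 0.0238
```

>>> {"method": "step_arm", "body": {"commands": [[0, 0, 0.002, 0, 0, 0], [0, 0, 0.002, 0, 0, 0], [0, 0, 0.002, 0, 0, 0], [0, 0, 0.002, 0, 0, 0], [0, 0, 0, 0, 0, 0], [0, 0, 0, 0, 0, 0]]}}

```text
time: 31.9
ee_pos: [0.4867, -0.0287, 0.1314]
eef_rot: [1.0, -0.0, -0.0, 0.0]
ft_force: [0.9, -1.3, -0.8]
width: 0.0236
```

Lateral force is still small. About 7.7 mm is left, with contact expected at z ≈ 0.1237.

>>> {"method": "step_arm", "body": {"commands": [[0, 0, 0.002, 0, 0, 0], [0, 0, 0.002, 0, 0, 0], [0, 0, 0.001, 0, 0, 0], [0, 0, 0.001, 0, 0, 0], [0, 0, 0, 0, 0, 0], [0, 0, 0, 0, 0, 0]]}}

```text
time: 32.5
ee_pos: [0.4867, -0.0287, 0.1255]
eef_rot: [1.0, -0.0, -0.0, -0.0]
ft_force: [1.2, -0.2, -2.1]
width: 0.0235
```

>>> {"method": "step_arm", "body": {"commands": [[0, 0, 0.0005, 0, 0, 0], [0, 0, 0.0005, 0, 0, 0], [0, 0, 0.0005, 0, 0, 0], [0, 0, 0, 0, 0, 0], [0, 0, 0, 0, 0, 0]]}}

```text
time: 33.0
ee_pos: [0.4868, -0.0287, 0.124]
eef_rot: [1.0, 0.0, 0.0, -0.0]
ft_force: [0.9, -1.1, -1.7]
width: 0.0232
```

>>> {"method": "step_arm", "body": {"commands": [[0, 0, 0.0005, 0, 0, 0], [0, 0, 0, 0, 0, 0], [0, 0, 0, 0, 0, 0]]}}

```text
time: 33.3
ee_pos: [0.4867, -0.0286, 0.1235]
eef_rot: [1.0, -0.0, 0.0, -0.0]
ft_force: [0.4, -0.3, -1.5]
width: 0.0234
```

>>> {"method": "step_arm", "body": {"commands": [[0, 0, 0.0005, 0, 0, 0], [0, 0, 0, 0, 0, 0], [0, 0, 0, 0, 0, 0]]}}

```text
time: 33.6
ee_pos: [0.4869, -0.0287, 0.1234]
eef_rot: [1.0, -0.0, 0.0, -0.0]
ft_force: [-1.8, -0.9, 5.8]
width: 0.0236
```

The collar has seated: force is +5.8 N at z = 0.1234, where about 0.1237 was expected. I'll release, rise and check.

>>> {"method": "step_arm", "body": {"commands": [[0, 0, 0, 0, 0, 0], [0, 0, 0, 0, 0, 0], [0, 0, 0, 0, 0, 0], [0, 0, 0, 0, 0, 0], [0, 0, 0, 0, 0, 0], [0, 0, -0.005, 0, 0, 0], [0, 0, -0.015, 0, 0, 0], [0, 0, -0.02, 0, 0, 0], [0, 0, -0.02, 0, 0, 0], [0, 0, -0.02, 0, 0, 0], [0, 0, -0.02, 0, 0, 0], [0, 0, -0.01, 0, 0, 0]], "gripper": 1}}

```text
time: 34.8
ee_pos: [0.4873, -0.0288, 0.2347]
eef_rot: [1.0, -0.0, 0.001, -0.001]
ft_force: [-0.1, 0.5, -0.9]
width: 0.087
```

>>> {"method": "step_arm", "body": {"commands": [[-0.01, -0.035, 0, 0, 0, 0], [-0.01, -0.035, 0, 0, 0, 0], [-0.01, -0.035, 0, 0, 0, 0], [-0.01, -0.035, 0, 0, 0, 0], [-0.01, -0.035, 0, 0, 0, 0], [-0.01, -0.035, 0, 0, 0, 0], [-0.01, -0.035, 0, 0, 0, 0], [-0.01, -0.035, 0, 0, 0, 0], [0, 0, 0, 0, 0, 0]]}}

```text
time: 35.7
ee_pos: [0.4045, 0.2558, 0.2325]
eef_rot: [1.0, 0.003, -0.0, 0.0]
ft_force: [1.3, -0.5, -0.6]
width: 0.087
```

Run:
```python
from meas import *
cv2.imwrite("pics/m8.png",np.hstack([crop(t,265,200,70,80,5),crop(s,285,160,80,80,5)]))
P0=np.array([.4877,-.0299,.036]);P=edges(t,"top",P0,.036,.042,np.radians(np.arange(20,200,6)),115);print("plate",fitc(P))
print("expect top handle/stub",proj("top",[.4869,-.0300,.138]),proj("side",[.4855,-.0278,.138]))
for n,im,f in(("top",t,"pics/top0.png"),("side",s,"pics/side0.png")):
    h=cv2.cvtColor(im,cv2.COLOR_BGR2HSV); m=(((h[...,0]<8)|(h[...,0]>172))&(h[...,1]>150)&(h[...,2]>70)).astype(np.uint8)
    print(n,[(cv2.boundingRect(q),cv2.minEnclosingCircle(q)) for q in cv2.findContours(m,0,1)[0] if cv2.contourArea(q)>15])
```

```text
plate (array([ 0.48756241, -0.02980037,  0.04201154]), np.float64(0.0002910014388877773))
expect top handle/stub [301.76432168 244.08605158] [326.149982   195.10784754]
top [((295, 238, 13, 13), ((301.0294189453125, 243.91175842285156), 6.325329780578613)), ((95, 42, 18, 17), ((103.58256530761719, 49.766056060791016), 9.01739501953125))]
side [((29, 226, 21, 17), ((39.0, 234.0), 10.198139190673828)), ((320, 194, 12, 20), ((324.53570556640625, 203.17857360839844), 9.836134910583496))]
```

View pics/m8.png

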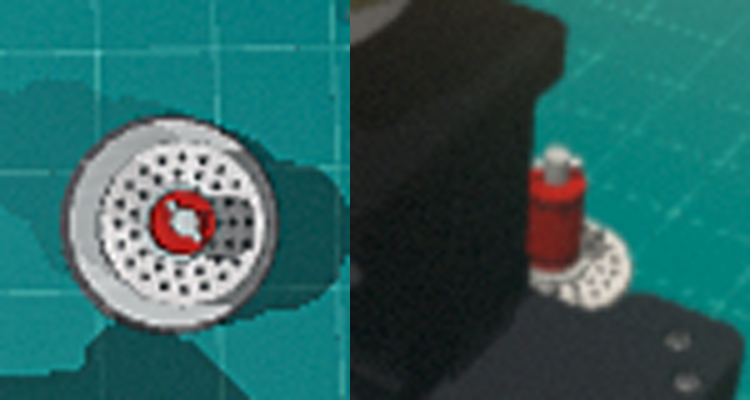

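The rod is home: the handle is at top (301.0,243.9) against an expected (301.8,244.1). The collar rests on a level lid, the carrier has not moved, and the arm is clear.

```bash
python3 -c "
from bench import *
print(close_job())"
```

```text
the job is handed in; nothing more can be done
None
```

I handed the job in at about 36 s on the robot's clock. Both baskets are stacked on the carrier, with the rod through them and its collar on the top lid. `close_job()` gives no verdict.

**Lower basket:** I lifted it about 3 mm, shifted it about 9.5 mm and set it down. Its hole was then within about 1 mm of the plate's centre in both cameras.

**Upper basket:** I lowered it on until the wrist felt contact. It measured about 1.4 mm off, so I gripped it again and moved it by that much. After that the two views were 1 mm out on opposite sides, and averaged they put it over the lower basket.

**Rod:** It went down through both baskets with side forces under about 2 N. The collar met the lid at a tool height of 0.1234 m, against 0.1237 m expected. I then let go and backed away.

**Last checks:**
- **Position:** In the top view the carrier had not moved and the handle was within 1 px of where it should be.
- **Side view:** The gripper hid most of the stack, so I confirmed the collar on the lid mainly by contact force and height.
- **Camera disagreement:** The two cameras differ by 2–4 mm in absolute position. I averaged them and relied on relative moves and contact.
- **Gripper reading:** It read 64 mm on the lower basket, whose lid should be 63 mm; I did not explain this.
- **Bystanders:** I did not re-measure them, but no move went near them.
- **Pictures:** I viewed 12, two over the budget.

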